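# Shut the gas valve under the sliding cover

### The job

Shut off the red gas valve in the white manifold box: slide the blue cover off it, right across to the other end of the box, without lifting the cover, and then push the red handle round with the fingertips until it is fully shut, square across its pipe. Leave the green valve open as it is, do not disturb the jar, the cup or the wrench, and finish clear of everything.

Things in the scene. Friction and masses are not known exactly. Their poses are not given: they have to be found in the camera images.
- manifold: Fixed white valve box, open on top, 212 (x) x 390 (y) x 104 mm high. Origin: centre of its underside; y runs along its length, x away from the robot at yaw 0. The cover slides along y on the long walls (inner faces x = +-85, tops 90 mm high) between lips (to 104 mm high) and stops at a bar across each end (inner face y = +-185, 90 to 104 mm high). No wall between the two valve bays.
- cover: Loose dark blue flat cover, 196 (x) x 166 (y) x 6 mm, about 0.35 kg, 2 mm side play, axes parallel to the box's. Origin: centre of its underside (90 mm high when seated). An aluminium rib to push stands centred on top: 120 mm along x, 14 mm thick in y, 6 to 32 mm above the origin. It starts over the red valve and slides to the far end bar, then lying over the green valve without touching it.
- red_bay (a point): Centre of the red valve's bay, at wall-top height (90 mm). In box axes it is at y = +85 or y = -85 mm (varies), x = 0; the green valve is in the other bay, turned the same way. The cover starts within 12 mm of this bay's centre.
- red_handle (a joint): Angle of the red handle: 0 = open, lever pointing to the box's -x, along the steel pipe; pi/2 = shut, lever pointing to the box's +y, across the pipe, against a solid stop (clockwise from above, in either bay). Starts at 0 to 0.25. Stays where it is left; 3 to 4 N at 60 mm from the pivot moves it.
- red_pivot (a point): On the red handle's vertical pivot axis, at mid-height of the lever (73 mm above the bench); 40 mm to +x and 20 mm to -y of the bay's centre, in box axes.
- red_tip (a point): Outer end of the red lever at mid-height, 80 mm from the pivot. The lever is a red bar 14 mm wide, 64 to 82 mm above the bench. Only the pipe and valve body, up to 55 mm above the bench, lie below it, so a fingertip can reach down beside it to 60 mm.
- green_handle (a joint): Angle of the green valve handle, same kind and same directions as the red one; must stay open as found (0 to 0.25).
- green_tip (a point): Outer end of the green lever, 80 mm from its pivot, 73 mm above the bench.
- jar: Loose amber jar with a white lid, 52 mm diameter, 75 mm high, standing on the bench on the robot's side of the box. Origin: centre of its underside. Leave alone.
- cup: Loose white cup, 60 mm diameter, 60 mm high, standing beyond the box's +y end. Origin: centre of its underside. Leave alone.
- wrench: Loose steel wrench, 150 mm long, lying beyond the box's -y end. Leave alone.

How it is judged:
By the outcome, as a careful person would: the job done as asked, in the order asked, and still so for the second after the job is handed in, with the robot touching nothing.
It also fails if it takes over 51 s, if anything falls off the work surface, if the arm or the gripper's body presses on something with over 40 N, if the wrist force passes 120 N, or if a joint passes its speed limit or range.

### The arm

A 6-joint arm with a two-finger parallel gripper is mounted at the origin on the work surface. World frame = base frame: x ahead of the robot, y to its left, z up, the work surface at z = 0. Lengths are in m, angles in rad, forces in N, time in s.
With the tool pointing down it reaches from about 0.35 to 0.975 m from the base axis. Payload 7.1 kg.
Tool frame: the origin (TCP) lies midway between the tips of the shut fingers; the grasp point (between the pads) lies 19 mm behind it; z points along the fingers, x is the direction in which the jaws open and shut, and the axes are right-handed (so a half turn about z gives the same grasp; the last joint's range is limited). The gripper opens to 88 mm and grips with 3 to 60 N. Pads are 20 mm wide; open, the fingers measure 115 mm over their backs; the gripper's body (75 mm by 178 mm) begins 61 mm behind the grasp point.
Start: joints at [-1.193, 0.423, 1.63, -0, 1.089, -0.019], TCP at [0.242, -0.576, 0.223] pointing down, gripper open.
Joint ranges: [-3, 3], [-0.9, 2.11], [0.09, 2.58], [-1.31, 4.45], [0.11, 2.69], [-2.54, 2.54]. Speed limits (rad/s): [2.39, 2.39, 3.01, 3.14, 3.14, 3.14].

### API

Orientations are given as a unit quaternion [w, x, y, z].
In Python, from station import move_pose, movel, movej, command_gripper, wait, inverse_kinematics, read_camera, camera_info, MotionError, job_done, get_time, get_joint_pos, get_qvel, get_effort, get_tcp_pos, get_ee_rot, get_ft_force, get_ft_torque, get_grip_width gives the robot as it stands. Calls block until the motion is done:
- move_pose(position, orientation): joint-space move of the TCP to a pose.
- movel(position, frame=None, v=0.15, until_force=None): straight line of the TCP; frame=None keeps the orientation; v is the mean speed in m/s. With until_force (N) it stops when the force on the tool has changed by that much, and returns True; else False.
- movej(angles): joint-space move.
- command_gripper(opening): opening from 0.0 (shut) to 1.0 (fully open); the grip force is fixed at half the most; returns when the fingers have stopped.
- wait(seconds).
- inverse_kinematics(position, orientation): joint angles nearest the present ones, or None.
- read_camera(name): name is "side" or "top" or "wrist"; returns the picture (420x560x3 uint8, red, green, blue); there is no depth.
- camera_info(name): a dict with "intrinsics" (3x3 intrinsics, pixels), "T" (4x4, takes a point from camera to world coordinates); the wrist camera has in their place "tool_from_camera" (4x4, takes a point from camera to tool coordinates, whose origin is the TCP and whose axes are the tool frame's). Camera axes: x right, y up, looking along -z (the intrinsics and any distortion apply to the point x, -y, -z); pixel columns grow to the right and rows downward; lengths in m; the calibration is good to about 2 mm. A picture is of the moment at which its call begins: read the wrist's pose just before it. camera_info takes no time and is no camera call.
A pose or a line that the arm cannot do raises MotionError and nothing moves.
- job_done(): hands the job in, once; it reports no verdict.
Readings, each from a call of its own:
- get_time(): time.
- get_joint_pos(): joint angles.
- get_qvel(): joint speeds.
- get_effort(): joint torques, N m.
- get_tcp_pos(): TCP position.
- get_ee_rot(): TCP orientation.
- get_ft_force(): force on the tool from outside, world axes, zero at the start.
- get_ft_torque(): the same for the moment, N m.
- get_grip_width(): opening from 0.0 (shut) to 1.0 (fully open).
Only numpy, scipy, OpenCV 4.12 (cv2) and the standard library are available. Lean on these libraries where they do the work, as an engineer would, in place of code of your own. Each camera call takes 0.05 s, during which the arm holds its last target.

## Working session

There is one attempt and no reset: what is moved stays moved. The work goes in short steps, each a Python script; the robot and the scene stay as the last script left them, time stands still between calls to the robot, and variables do not carry over. Pictures are saved under pics/ and viewed, and the job is handed in when it is done.

```bash
mkdir -p pics; ls
python3 - <<'E'
from station import *
import cv2
print(get_time(),get_tcp_pos(),get_ee_rot())
for n in ["side","top","wrist"]:
    im=read_camera(n); cv2.imwrite(f"pics/{n}0.png",im[:,:,::-1]); print(n,camera_info(n))
E
```

```text
pics
0.0 [ 0.24134162 -0.57589649  0.22188535] [-4.56121895e-04  8.32607664e-01 -5.53862667e-01 -6.44096465e-04]
side {'intrinsics': array([[401.36130061,   0.        , 281.36987078],
       [  0.        , 401.36130061, 209.69596905],
       [  0.        ,   0.        ,   1.        ]]), 'T': array([[ 0.94025734,  0.22708048, -0.25367418,  0.3233449 ],
       [-0.34010961,  0.59245665, -0.73028801, -0.58312139],
       [-0.0155432 ,  0.77293569,  0.63429396,  0.63579372],
       [ 0.        ,  0.        ,  0.        ,  1.        ]])}
top {'intrinsics': array([[409.61994476,   0.        , 277.3016288 ],
       [  0.        , 409.61994476, 201.17227371],
       [  0.        ,   0.        ,   1.        ]]), 'T': array([[ 0.01401544,  0.99044039, -0.13722752,  0.42484414],
       [-0.99931922,  0.01855885,  0.03188526,  0.07014962],
       [ 0.03412723,  0.13668721,  0.99002623,  1.12727063],
       [ 0.        ,  0.        ,  0.        ,  1.        ]])}
wrist {'intrinsics': array([[327.63992121,   0.        , 274.94545748],
       [  0.        , 327.63992121, 206.59838967],
       [  0.        ,   0.        ,   1.        ]]), 'tool_from_camera': array([[ 9.99999220e-01, -1.24869536e-03,  4.22082081e-06,
        -5.32664214e-04],
       [-1.18929271e-03, -9.53446809e-01, -3.01558895e-01,
        -8.32863621e-02],
       [ 3.80579520e-04,  3.01558655e-01, -9.53447551e-01,
        -1.62973737e-01],
       [ 0.00000000e+00,  0.00000000e+00,  0.00000000e+00,
         1.00000000e+00]])}
```

View pics/side0.png

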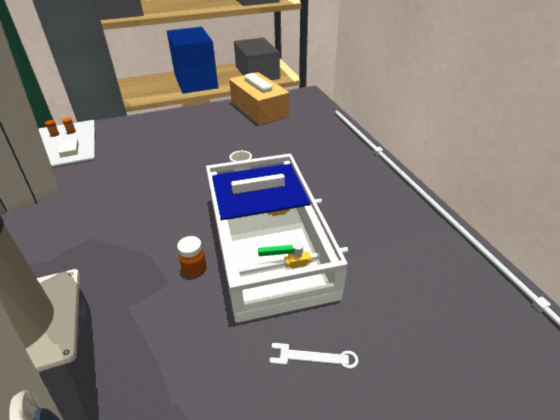

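View pics/top0.png

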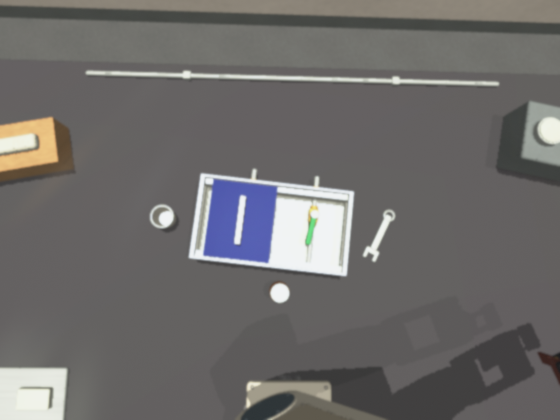

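The top view shows the box with corners at about (201,175), (353,190), (347,274) and (191,259). The cover is on its left (+y) end with the rib at about (240,220). The green lever at about (311,230) is open, and the jar (280,293), cup (162,217) and wrench (380,235) are all outside the box. Next I'll measure these.

```bash
cat > h.py <<'E'
import numpy as np, cv2
from station import *
def ray(n,uv,K=None,T=None):
    ci=camera_info(n); K=ci['intrinsics']; 
    if T is None: T=ci['T']
    d=np.linalg.solve(K,[uv[0],uv[1],1]); d=np.array([d[0],-d[1],-d[2]])
    return T[:3,3],T[:3,:3]@d
def plane(n,uv,z,T=None):
    o,d=ray(n,uv,T=T); return o+d*(z-o[2])/d[2]
def tri(n1,a,n2,b,T1=None,T2=None):
    o1,d1=ray(n1,a,T=T1);o2,d2=ray(n2,b,T=T2)
    s=np.linalg.lstsq(np.c_[d1,-d2],o2-o1,rcond=None)[0]
    p,q=o1+s[0]*d1,o2+s[1]*d2
    return (p+q)/2,np.linalg.norm(p-q)
def blue(im):
    h=cv2.cvtColor(im,cv2.COLOR_RGB2HSV); return cv2.inRange(h,(110,150,40),(130,255,255))
def big(m):
    c,_=cv2.findContours(m,cv2.RETR_EXTERNAL,cv2.CHAIN_APPROX_NONE); return max(c,key=cv2.contourArea)
def wristT():
    from scipy.spatial.transform import Rotation as R
    q=get_ee_rot(); M=np.eye(4); M[:3,:3]=R.from_quat([q[1],q[2],q[3],q[0]]).as_matrix(); M[:3,3]=get_tcp_pos()
    return M@camera_info('wrist')['tool_from_camera']
E
python3 - <<'E'
from h import *
im={n:cv2.imread(f"pics/{n}0.png")[:,:,::-1].copy() for n in("top","side")}
for n in im:
    a=im[n][150:300,150:400] if n=="top" else im[n][140:320,170:360]
    cv2.imwrite(f"pics/{n}0z.png",cv2.resize(a[:,:,::-1],None,fx=3.1,fy=3.1,interpolation=cv2.INTER_CUBIC))
m=blue(im["top"]); m[:, :150]=0
c=big(m); r=cv2.minAreaRect(c); print(r)
b=cv2.boxPoints(r)
P=np.array([plane("top",p,0.096) for p in b]); print(P, P.mean(0))
E
```

```text
Traceback (most recent call last):
  File "h.py", line 18, in big
    c,_=cv2.findContours(m,cv2.RETR_EXTERNAL,cv2.CHAIN_APPROX_NONE); return max(c,key=cv2.contourArea)
                                                                            ~~~^^^^^^^^^^^^^^^^^^^^^^^
ValueError: max() iterable argument is empty
```

```bash
ls pics
```

```text
side0.png
side0z.png
top0.png
top0z.png
wrist0.png
```

View pics/top0z.png

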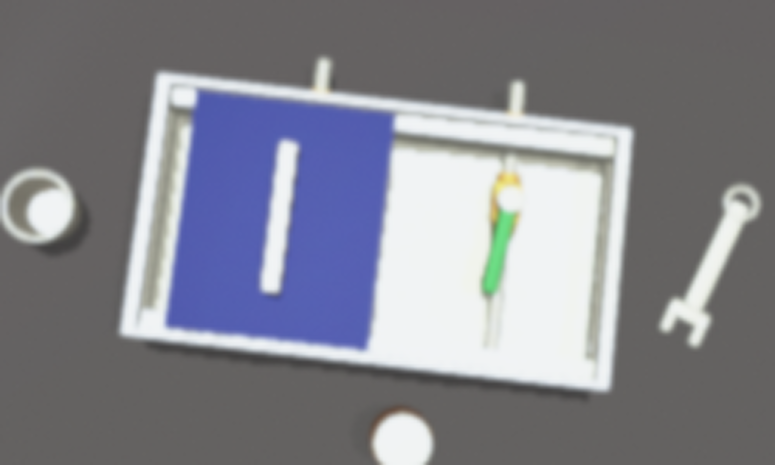

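View pics/side0z.png

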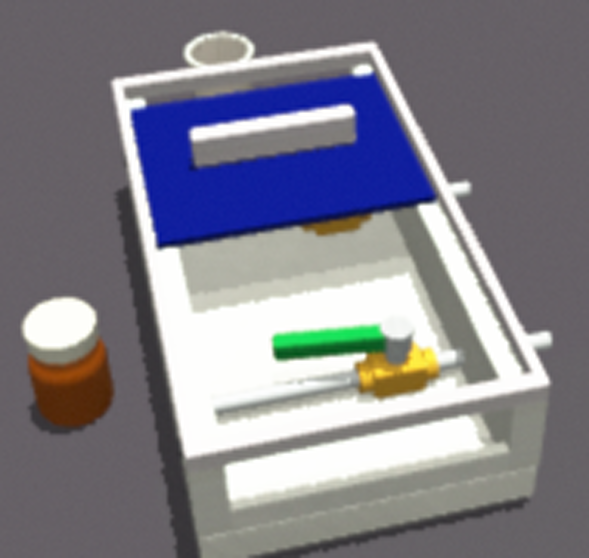

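The zoomed views confirm this. The washed-out blue in the top view needs a looser mask.

```bash
sed -i 's/(110,150,40),(130,255,255)/(110,100,40),(130,255,255)/' h.py
python3 - <<'E'
from h import *
im={n:cv2.imread(f"pics/{n}0.png")[:,:,::-1].copy() for n in("top","side")}
print(im["top"][200,220], im["side"][200,240])
m=blue(im["top"]); m[:, :150]=0; m[300:]=0
c=big(m); r=cv2.minAreaRect(c); print(r)
P=np.array([plane("top",p,0.096) for p in cv2.boxPoints(r)]); print(P.round(4), P.mean(0))
# rib top in top view: light pixels within filled cover
f=np.zeros_like(m); cv2.drawContours(f,[cv2.convexHull(c)],-1,255,-1); f=cv2.erode(f,np.ones((5,5)))
rib=cv2.bitwise_and(f,cv2.bitwise_not(m)); rc=big(rib); rr=cv2.minAreaRect(rc); print("rib",rr)
P=np.array([plane("top",p,0.122) for p in cv2.boxPoints(rr)]);print(P.round(4),P.mean(0))
# box outer rim: light mask, incl cover
g=cv2.cvtColor(im["top"],cv2.COLOR_RGB2HSV); w=((g[:,:,2]>130)|(m>0)).astype(np.uint8)*255
w=cv2.morphologyEx(w,cv2.MORPH_OPEN,np.ones((3,3)))
w[:170]=0;w[282:]=0;w[:,:180]=0;w[:,360:]=0
bc=cv2.minAreaRect(big(w)); print("box",bc)
P=np.array([plane("top",p,0.104) for p in cv2.boxPoints(bc)]);print(P.round(4),P.mean(0))
print([np.linalg.norm(P[i]-P[i-1]).round(4) for i in range(4)])
ms=blue(im["side"]); ms[:150]=0; cs=big(ms); print("side blue", cv2.approxPolyDP(cv2.convexHull(cs),4,True)[:,0].tolist())
f=np.zeros_like(m); cv2.drawContours(f,[cv2.convexHull(cs)],-1,255,-1); f=cv2.erode(f,np.ones((5,5)))
rib=cv2.bitwise_and(f,cv2.bitwise_not(ms)); rc=big(rib); print("side rib",cv2.approxPolyDP(cv2.convexHull(rc),1.2,True)[:,0].tolist())
gm=cv2.inRange(g,(45,80,60),(80,255,255)); gm[:,:250]=0; 
gr=cv2.minAreaRect(big(gm));P=np.array([plane("top",p,0.082) for p in cv2.boxPoints(gr)]);print("green",P.round(4))
E
```

```text
[ 82  92 174] [ 15  29 158]
((239.9779510498047, 220.51736450195312), (64.17955780029297, 75.85578918457031), 6.842772960662842)
[[0.4311 0.2182 0.096 ]
 [0.6216 0.2026 0.096 ]
 [0.6051 0.0399 0.096 ]
 [0.4145 0.0597 0.096 ]] [0.51806792 0.13006595 0.096     ]
rib ((239.50770568847656, 219.4384765625), (8.310327529907227, 51.350379943847656), 7.125016689300537)
[[0.4559 0.1461 0.122 ]
 [0.5817 0.134  0.122 ]
 [0.5795 0.1136 0.122 ]
 [0.4537 0.126  0.122 ]] [0.51771441 0.12994147 0.122     ]
box ((272.5587158203125, 219.45944213867188), (160.3577423095703, 96.72212219238281), 6.552555084228516)
[[ 0.4207  0.2563  0.104 ]
 [ 0.6627  0.239   0.104 ]
 [ 0.6238 -0.1679  0.104 ]
 [ 0.3813 -0.1373  0.104 ]] [0.52211767 0.04752152 0.104     ]
[np.float64(0.3955), np.float64(0.2426), np.float64(0.4088), np.float64(0.2443)]
side blue [[310, 203], [221, 219], [212, 176], [290, 163]]
side rib [[284, 184], [280, 186], [233, 193], [232, 181], [276, 174], [283, 174]]
green [[ 0.4649 -0.0328  0.082 ]
 [ 0.5287 -0.0493  0.082 ]
 [ 0.5253 -0.0631  0.082 ]
 [ 0.4615 -0.0465  0.082 ]]
```

```bash
cat >> h.py <<'E'
def q(yaw): return [0,np.cos(yaw/2),np.sin(yaw/2),0]   # tool down, jaw axis at yaw
E
python3 - <<'E'
from h import *
P=np.array([plane("top",p,0.104) for p in [(200.6,173.5),(353.9,191.3),(346.5,275.5),(189,257.7)]]);print(P.round(4),P.mean(0), [np.linalg.norm(P[i]-P[i-1]).round(4) for i in range(4)])
yaw=-0.098
print(inverse_kinematics([0.53,0.05,0.33],q(yaw)))
move_pose([0.53,0.03,0.33],q(yaw)); print(get_time())
T=wristT(); im=read_camera("wrist"); cv2.imwrite("pics/w1.png",im[:,:,::-1]); np.save("T1.npy",T)
movel([0.53,0.11,0.33]);print(get_time())
T=wristT(); im=read_camera("wrist"); cv2.imwrite("pics/w2.png",im[:,:,::-1]); np.save("T2.npy",T)
E
```

```text
[[ 0.6337  0.2324  0.104 ]
 [ 0.5957 -0.1577  0.104 ]
 [ 0.3842 -0.1368  0.104 ]
 [ 0.4224  0.2524  0.104 ]] [0.50899019 0.04755683 0.104     ] [np.float64(0.2123), np.float64(0.3919), np.float64(0.2126), np.float64(0.391)]
[ 7.17057951e-02  1.73144422e-01  1.72072248e+00 -4.44089210e-16
  1.24772576e+00  1.69705795e-01]
2.5667
3.3
```

View pics/w1.png

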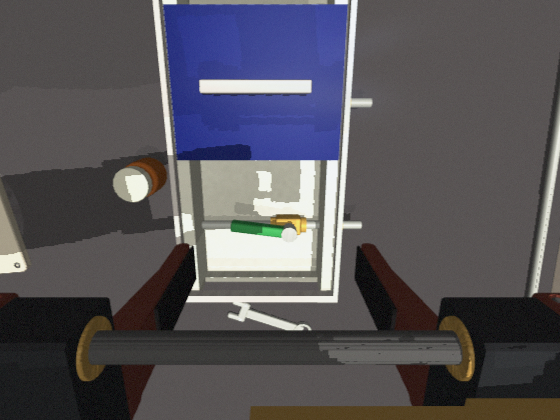

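View pics/w2.png

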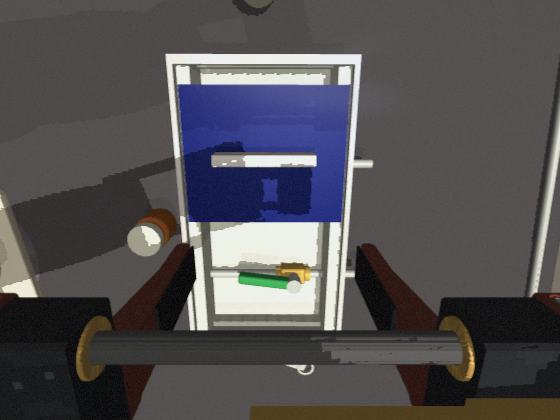

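Wrist view w1 shows the whole rib at about (200–311, 80–94) and the green lever at (231–298, 222–240). In w2 the rib is at (211–316, 153–166), and the box yaw matches the tool yaw. Next I'll triangulate the rib's ends.

Run:
```python
from h import *
L=[]
for k in (1,2):
    im=cv2.imread(f"pics/w{k}.png")[:,:,::-1].copy(); T=np.load(f"T{k}.npy")
    h=cv2.cvtColor(im,cv2.COLOR_RGB2HSV); r0=60 if k==1 else 135
    m=((h[:,:,1]<90)&(h[:,:,2]>90)).astype(np.uint8)*255
    w=np.zeros_like(m); w[r0:r0+50,190:325]=m[r0:r0+50,190:325]
    c=big(w); r=cv2.minAreaRect(c); print(r, cv2.boundingRect(c))
    b=cv2.boxPoints(r); b=b[np.argsort(b[:,0])]; l=b[:2][np.argsort(b[:2,1])]; rr=b[2:][np.argsort(b[2:,1])]
    L.append((np.r_[l,rr],T))
# top edge corners (far side of the rib, toward +y): rows smallest
for i,n in enumerate(["l top","l bot","r top","r bot"]):
    p,e=tri("wrist",L[0][0][i],"wrist",L[1][0][i],L[0][1],L[1][1]) ; print(n,p.round(4),round(e,4))
# box frame
c=np.array([0.509,0.0476]); yaw=-0.0974
R=np.array([[np.cos(yaw),-np.sin(yaw)],[np.sin(yaw),np.cos(yaw)]])
print("rib in box",R.T@(np.array([0.5177,0.1299])-c))
# box corners from w2
T=L[1][1]
print([plane("wrist",p,0.104,T)[:2].round(4) for p in [(166,55),(361,55)]], "expect", [ (c+R@np.array(v)).round(4) for v in [(-.106,.195),(.106,.195)]])
T=L[0][1]
print([plane("wrist",p,0.104,T)[:2].round(4) for p in [(189,301),(338,301)]], "expect", [ (c+R@np.array(v)).round(4) for v in [(-.106,-.195),(.106,-.195)]])
```

```text
((255.0, 85.99999237060547), (111.99998474121094, 13.999998092651367), -0.0) (199, 79, 113, 15)
((263.5, 159.5), (15.0, 105.0), 90.0) (211, 152, 106, 16)
l top [0.4577 0.146  0.1082] 0.0005
l bot [0.4583 0.1309 0.1229] 0.0002
r top [0.58   0.134  0.1071] 0.0005
r bot [0.5775 0.1192 0.122 ] 0.0004
rib in box [0.00065541 0.08275597]
[array([0.4246, 0.2541]), array([0.6354, 0.2336])] expect [array([0.4225, 0.252 ]), array([0.6335, 0.2314])]
[array([ 0.3955, -0.1329]), array([ 0.5984, -0.1526])] expect [array([ 0.3845, -0.1362]), array([ 0.5955, -0.1568])]
```

```bash
cat >> h.py <<'E'
C=np.array([0.509,0.0476]); YAW=-0.0974
RB=np.array([[np.cos(YAW),-np.sin(YAW)],[np.sin(YAW),np.cos(YAW)]])
def W(x,y,z): return [*(C+RB@np.array([x,y])),z]
def B(): 
    p=get_tcp_pos(); return np.r_[RB.T@(p[:2]-C),p[2]].round(4)
E
python3 - <<'E'
from h import *
command_gripper(0.6)
move_pose(W(0,0.116,0.18),q(YAW)); 
print(movel(W(0,0.116,0.108),v=.1,until_force=10),B(),get_time(),get_ft_force())
print(movel(W(0,0.09,0.108),v=.08,until_force=20),B(),get_ft_force())
print(movel(W(0,-0.077,0.108),v=.1,until_force=20),B(),get_time(),get_ft_force())
im=read_camera("side"); cv2.imwrite("pics/s2.png",im[:,:,::-1])
print(movel(W(0,-0.10,0.108),v=.03,until_force=10),B(),get_time(),get_ft_force())
im=read_camera("side"); cv2.imwrite("pics/s3.png",im[:,:,::-1])
E
```

```text
False [0.0005 0.1161 0.1086] 5.6167 [0.23961551 0.27559322 0.81663077]
False [-1.000e-04  8.920e-02  1.081e-01] [-0.14614243  0.21386266 -0.74483349]
False [ 0.0002 -0.0768  0.1081] 7.9083 [ 0.19585578  0.69713922 -0.16746732]
True [ 0.0003 -0.0806  0.1081] 8.3167 [0.84743815 3.9843665  3.01421043]
```

View pics/s3.png

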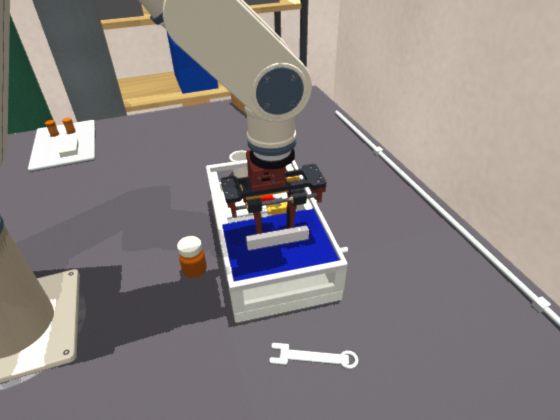

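The side view shows the cover at the near (-y) end, with the rib at about (278,238) and the red lever now visible. I'll back off and check from above.

Run:
```python
from h import *
movel(W(0,-0.06,0.108),v=.08)
movel(W(0,-0.03,0.33),v=.25)
T=wristT(); im=read_camera("wrist"); cv2.imwrite("pics/w4.png",im[:,:,::-1]); np.save("T4.npy",T)
command_gripper(0.0)
movel(W(0,0.08,0.30),v=.2)
T=wristT(); im=read_camera("wrist"); cv2.imwrite("pics/w5.png",im[:,:,::-1]); np.save("T5.npy",T)
im=read_camera("top"); cv2.imwrite("pics/t5.png",im[:,:,::-1]);print(get_time(),get_grip_width())
```

```text
11.6 0.007021204091095393
```

View pics/w4.png

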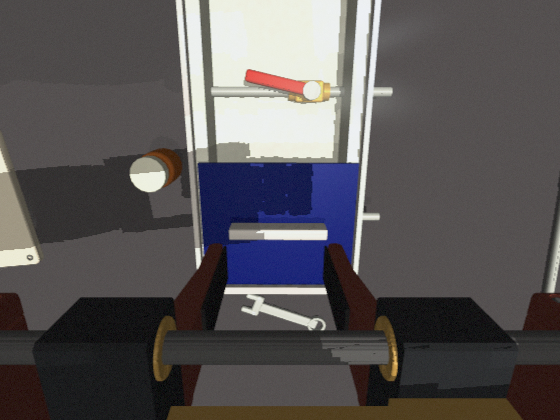

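View pics/w5.png

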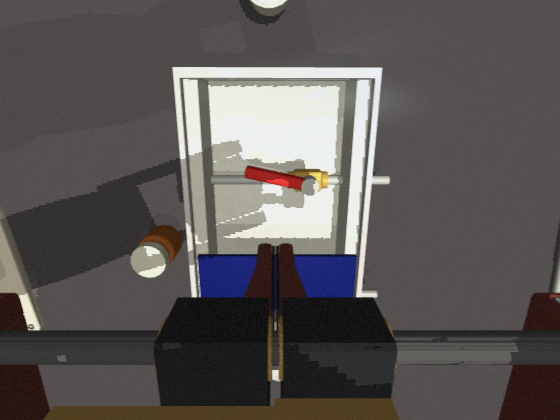

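View pics/t5.png

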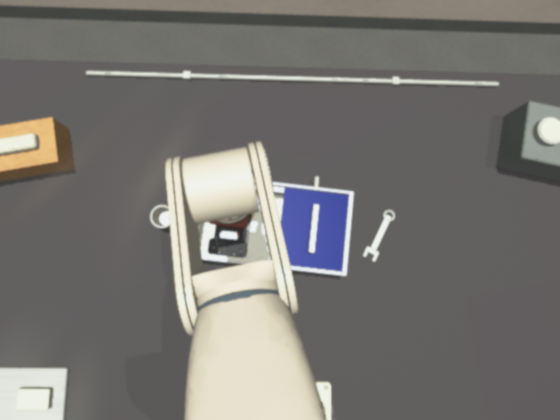

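In w4 the cover (198–358, 163–287) lies flush against the near end bar. The red lever runs from its tip (247,75) to its pivot (312,90), open by about 0.2 rad. In w5 the red bay is fully exposed.

Run:
```python
from h import *
def bx(p): return np.r_[RB.T@(p[:2]-C),p[2]].round(4)
ends=[]
for k in (4,5):
    im=cv2.imread(f"pics/w{k}.png")[:,:,::-1].copy(); T=np.load(f"T{k}.npy")
    h=cv2.cvtColor(im,cv2.COLOR_RGB2HSV)
    m=((h[:,:,0]<8)|(h[:,:,0]>172))&(h[:,:,1]>150)&(h[:,:,2]>90); m=m.astype(np.uint8)*255; m[210:]=0; m[:,:220]=0
    r=cv2.minAreaRect(big(m)); b=cv2.boxPoints(r); b=b[np.argsort(b[:,0])]; ends.append((b[:2].mean(0),T,r))
    print(r,[bx(plane("wrist",p,0.082,T)) for p in (b[:2].mean(0),b[2:].mean(0))])
p,e=tri("wrist",ends[0][0],"wrist",ends[1][0],ends[0][1],ends[1][1]); print("tip",bx(p),e)
p,e=tri("wrist",(312,90),"wrist",(310.5,186),ends[0][1],ends[1][1]); print("cap",bx(p),e)
T=np.load("T4.npy")
print("cover", [bx(plane("wrist",p,0.096,T)) for p in [(198,163),(358,163),(278,287)]])
print("bay end bar/walls",[bx(plane("wrist",p,0.104,ends[1][1])) for p in [(176,70),(380,70)]])
```

```text
((272.9200744628906, 80.86817169189453), (55.562171936035156, 10.684269905090332), 13.760785102844238) [array([-0.0357,  0.0859,  0.082 ]), array([0.0275, 0.0715, 0.082 ])]
((273.70733642578125, 177.36585998535156), (58.38877487182617, 12.432061195373535), 12.094758033752441) [array([-0.0356,  0.0871,  0.082 ]), array([0.0321, 0.0724, 0.082 ])]
tip [-0.036   0.0862  0.0779] 5.489009607033938e-05
cap [0.0422 0.0688 0.0798] 0.00032364239226706656
cover [array([-0.0954, -0.0156,  0.096 ]), array([ 0.099 , -0.0154,  0.096 ]), array([ 0.0024, -0.1866,  0.096 ])]
bay end bar/walls [array([-0.1011,  0.1957,  0.104 ]), array([0.1062, 0.1959, 0.104 ])]
```

```bash
cat > arc.py <<'E'
from h import *
PV=np.array([0.042,0.068]); RHO=0.058
def fc(th,extra=0.,rho=RHO):
    u=np.array([-np.cos(th),np.sin(th)]); n=np.array([np.sin(th),np.cos(th)])
    d=0.007+0.0135*abs(n[0])+0.010*abs(n[1])+extra
    return PV+rho*u-d*n
E
python3 - <<'E'
from arc import *
s=fc(.2,.012); print(s)
move_pose(W(*s,0.16),q(YAW))
print(movel(W(*s,0.065),v=.08,until_force=8),B(),get_time(),get_ft_force().round(2))
for th in (.22,.45,.7,.95,1.2,1.4):
    r=movel(W(*fc(th),0.065),v=.06,until_force=25); print(th,r,B(),get_ft_force().round(2))
    if r: break
print(get_time())
im=read_camera("side"); cv2.imwrite("pics/s6.png",im[:,:,::-1])
T=wristT(); im=read_camera("wrist"); cv2.imwrite("pics/w6.png",im[:,:,::-1]); np.save("T6.npy",T)
E
```

```text
[-0.02109851  0.04866768]
False [-0.0207  0.0488  0.0654] 13.575 [-0.4  -1.    0.49]
0.22 False [-0.0187  0.062   0.0652] [ 0.64 -0.45 -0.34]
0.45 False [-0.0198  0.0739  0.065 ] [ 0.11 -0.52 -0.11]
0.7 False [-0.0174  0.0879  0.0649] [-0.16  0.25  0.09]
0.95 False [-0.0109  0.1018  0.065 ] [-0.22 -0.22  0.42]
1.2 False [-0.      0.1143  0.0651] [-0.2   0.13 -0.08]
1.4 False [0.0113 0.122  0.0651] [-0.59 -0.27  0.78]
15.8667
```

View pics/w6.png

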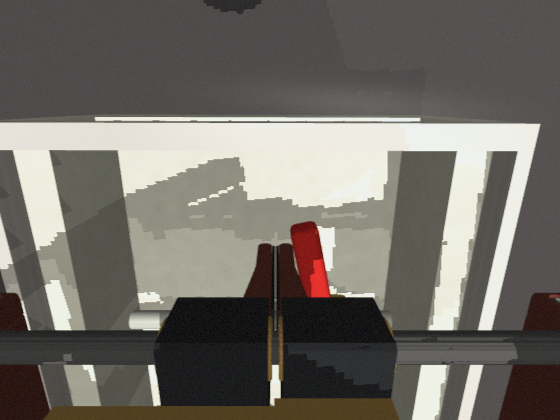

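w6 shows the finger against the red lever's side. The lever's tip is at (305,228) and it is nearly across the pipe. Now I'll press it up to its stop.

Run:
```python
from arc import *
r=movel(W(0.040,0.126,0.065),v=.03,until_force=14); print(r,B(),get_time(),get_ft_force().round(2))
wait(0.2); print(B(),get_ft_force().round(2))
T=wristT(); im=read_camera("wrist"); cv2.imwrite("pics/w7.png",im[:,:,::-1]); np.save("T7.npy",T)
```

```text
True [0.0255 0.1239 0.0642] 16.6083 [-1.19 -0.54  0.14]
[0.0248 0.1238 0.0639] [-0.62 -0.46  0.17]
```

View pics/w7.png

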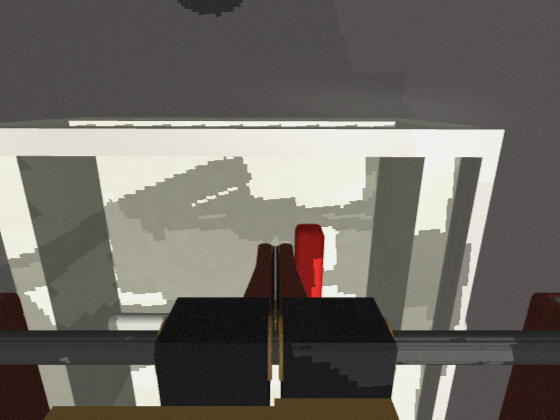

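The lever looks square across the pipe in w7. I'll press again to confirm the stop, then retreat and measure.

Run:
```python
from arc import *
r=movel(W(0.040,0.124,0.065),v=.03,until_force=20); print(r,B(),get_time(),get_ft_force().round(2))
movel(W(0.0,0.122,0.065),v=.06); print(get_ft_force().round(2))
movel(W(0.0,0.122,0.16),v=.15)
movel(W(0.0,0.06,0.33),v=.25)
T=wristT(); im=read_camera("wrist"); cv2.imwrite("pics/w8.png",im[:,:,::-1]); np.save("T8.npy",T)
movel(W(0.0,-0.03,0.33),v=.25)
T=wristT(); im=read_camera("wrist"); cv2.imwrite("pics/w9.png",im[:,:,::-1]); np.save("T9.npy",T)
def bx(p): return np.r_[RB.T@(p[:2]-C),p[2]].round(4)
for k in (8,9):
    im=cv2.imread(f"pics/w{k}.png")[:,:,::-1].copy(); T=np.load(f"T{k}.npy")
    h=cv2.cvtColor(im,cv2.COLOR_RGB2HSV)
    m=((h[:,:,0]<8)|(h[:,:,0]>172))&(h[:,:,1]>150)&(h[:,:,2]>90); m=m.astype(np.uint8)*255; m[230:]=0; m[:,:220]=0
    r=cv2.minAreaRect(big(m)); b=cv2.boxPoints(r); b=b[np.argsort(b[:,1])]
    t,f=[bx(plane("wrist",p,0.082,T)) for p in (b[:2].mean(0),b[2:].mean(0))]
    print(r,t,f,"angle",np.arctan2(t[1]-f[1],f[0]-t[0]))
print(get_time())
```

```text
True [0.0253 0.1235 0.0633] 17.1833 [-1.21  0.37  1.17]
[ 0.59 -0.01  0.22]
((313.1858825683594, 130.60984802246094), (11.027929306030273, 53.17529296875), 1.9749339818954468) [0.0407 0.1418 0.082 ] [0.0407 0.0785 0.082 ] angle 1.5707963267948966
((315.2611999511719, 46.47045135498047), (11.910475730895996, 65.34774780273438), 2.2906100749969482) [0.0408 0.1468 0.082 ] [0.0402 0.0796 0.082 ] angle 1.5797246609747333
20.025
```

View pics/w8.png

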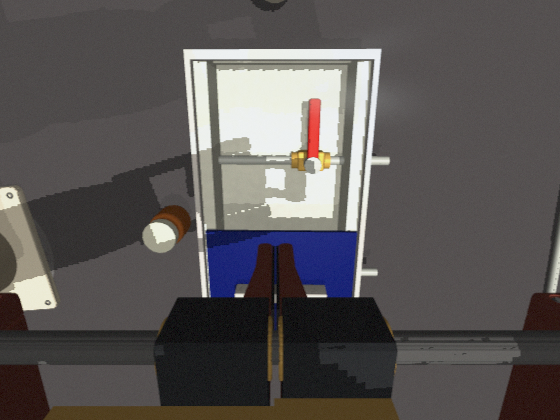

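View pics/w9.png

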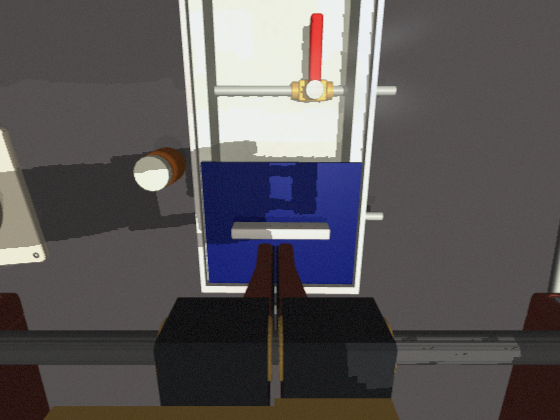

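In w8 and w9 the red lever is square across its pipe (measured at 1.57–1.58 rad) and the cover is flush with the near bar. I'll move the arm clear and check from the fixed cameras.

Run:
```python
from h import *
movej([-1.193, 0.423, 1.63, 0, 1.089, -0.019]); print(get_time())
for n in("top","side"):
    im=read_camera(n); a=im[150:300,150:400] if n=="top" else im[140:380,170:370]
    cv2.imwrite(f"pics/{n}10z.png",cv2.resize(a[:,:,::-1],None,fx=2.5,fy=2.5,interpolation=cv2.INTER_CUBIC))
    if n=="top":
        m=blue(im); m[:,:150]=0; m[300:]=0; m[:,360:]=0; r=cv2.minAreaRect(big(m)); print(r)
        P=plane("top",r[0],.096); print("cover centre box",RB.T@(P[:2]-C))
```

```text
22.375
((312.59930419921875, 228.5635528564453), (64.17039489746094, 75.90760040283203), 6.054191589355469)
cover centre box [ 0.00044387 -0.10132141]
```

View pics/top10z.png

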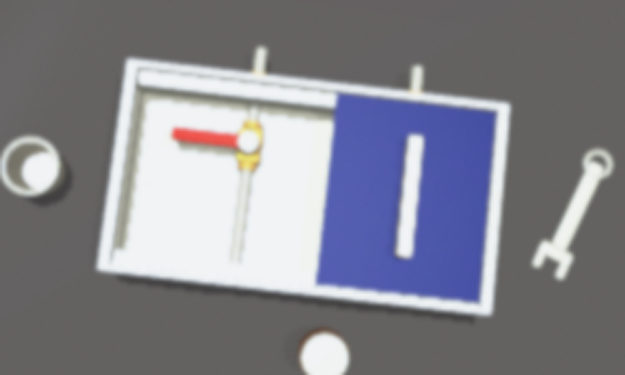

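View pics/side10z.png

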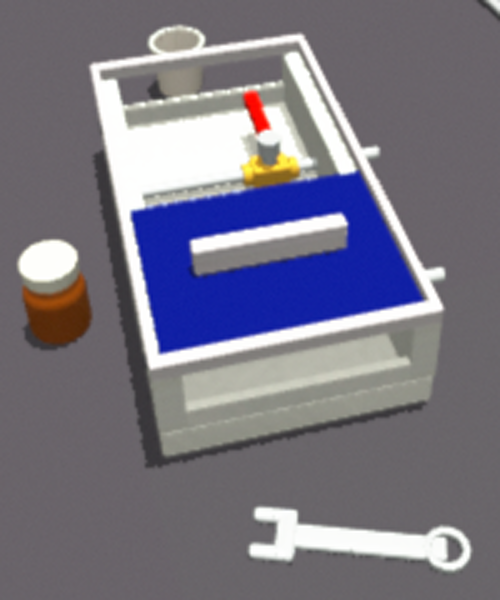

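The cover is seated at the far end with its centre at y = -101 mm, against -102 mm when touching the bar. The red lever is across its pipe, and the jar, cup and wrench haven't moved. I'm handing in the job.

```bash
python3 -c "
from station import *
job_done(); print(get_time())"
```

```text
the job is handed in; nothing more can be done
the job is handed in; nothing more can be done
```

The red gas valve is shut, and I handed the job in at about 22 s with the arm back at its start pose, touching nothing.

- **Cover:** I pushed the rib with half-open fingers until the cover met the far end bar. The last top view puts its centre at y = -101 mm, against -102 mm when touching the bar, and it still lies flat in its seat.
- **Red handle:** I swept the lever round with the closed fingertips until it met its stop. A second press stopped at the same place, and the wrist camera measured 1.57–1.58 rad, square across the pipe.
- **Jar, cup and wrench:** they look unmoved in the last pictures.

**Disagreement:** positions from the wrist camera and from touch differed from the top camera by about 2–4 mm. I used the wrist-camera values for the red pivot.

**Not checked:** the green handle is now under the cover, so I couldn't see it at the end. The fingers stayed above the cover at that end and never reached it.

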